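# Find the tool case whose friction hinge no longer holds

## Task

Test the lid hinges of the two tool cases, the left case first and then the right: lift the lid by its pull tab to about half open and let go of it, to see whether it stays. Leave the lid that holds standing half open; on the closed lid of the case that falls shut, lay the blue screwdriver from the mat just right of the cases (not the one on the paper behind), without dropping it, as a sign that this hinge needs tightening. Leave the other things round the cases where they are.

Things in the scene. Friction and masses are not known exactly. Their poses are not given: they have to be found in the camera images.
- case_a: One of two identical grey metal tool cases, fixed on the worktop, 132 mm deep (x), 150 wide (y), 66 high when shut. Origin: centre of the underside; x points from the front to the hinges at the back, z up. They stand side by side, one left (y > 0.07 m), one right (y < 0.07 m); either may be the left one. One hinge is sound, the other worn; nothing to be seen tells which.
- cover_a (a joint): Angle of the lid of case_a (lid 0.22 kg): 0 shut, grows as its front edge is lifted, stop at 1.75 rad (100 degrees); half open is about 0.87. A sound hinge has friction that holds the lid at any angle and takes 2 to 4 N at the pull tab to turn; with a worn one the lid sinks shut by itself within 1.5 s of being let go.
- lid_a_tab (a point): Grip point of the black pull tab at the middle of the front edge of case_a's lid. The tab sticks out 40 mm, is 24 mm wide (y), 8 mm thick (12 mm at its tip); the point is at mid-thickness, 26 mm out from the lid, 57 mm above the worktop when shut, and moves with the lid. Pinched across its width from above, it can pivot in the fingers. Axes of the lid: x to the hinge, y along it.
- lid_a_hinge (a point): Middle of the hinge line of case_a, fixed to the case, 69 mm behind its centre and 50 mm above the worktop; its y axis is the hinge axis, its x points backwards. The tab's grip point lies 161 mm in front of the hinge line and 7 mm above it when shut; half open, the tab's tip stands about 190 mm above the worktop.
- lid_a_top (a point): Centre of the flat top face of case_a's lid, 66 mm above the worktop when shut. The top is 132 x 150 mm, with two 2.5 mm high raised beads along its y, 52 mm to the front and to the back of this point; between them it is flat. Moves with the lid; axes of the lid (z out of the top).
- case_b: One of two identical grey metal tool cases, fixed on the worktop, 132 mm deep (x), 150 wide (y), 66 high when shut. Origin: centre of the underside; x points from the front to the hinges at the back, z up. They stand side by side, one left (y > 0.07 m), one right (y < 0.07 m); either may be the left one. One hinge is sound, the other worn; nothing to be seen tells which.
- cover_b (a joint): Angle of the lid of case_b (lid 0.22 kg): 0 shut, grows as its front edge is lifted, stop at 1.75 rad (100 degrees); half open is about 0.87. A sound hinge has friction that holds the lid at any angle and takes 2 to 4 N at the pull tab to turn; with a worn one the lid sinks shut by itself within 1.5 s of being let go.
- lid_b_tab (a point): Grip point of the black pull tab at the middle of the front edge of case_b's lid. The tab sticks out 40 mm, is 24 mm wide (y), 8 mm thick (12 mm at its tip); the point is at mid-thickness, 26 mm out from the lid, 57 mm above the worktop when shut, and moves with the lid. Pinched across its width from above, it can pivot in the fingers. Axes of the lid: x to the hinge, y along it.
- lid_b_hinge (a point): Middle of the hinge line of case_b, fixed to the case, 69 mm behind its centre and 50 mm above the worktop; its y axis is the hinge axis, its x points backwards. The tab's grip point lies 161 mm in front of the hinge line and 7 mm above it when shut; half open, the tab's tip stands about 190 mm above the worktop.
- lid_b_top (a point): Centre of the flat top face of case_b's lid, 66 mm above the worktop when shut. The top is 132 x 150 mm, with two 2.5 mm high raised beads along its y, 52 mm to the front and to the back of this point; between them it is flat. Moves with the lid; axes of the lid (z out of the top).
- driver: Loose small screwdriver, blue handle and thin steel blade, 139 mm long (its y), about 30 g, lying on the thin mat (2 mm) to the right of the cases. Origin: middle of its length, underside; z up. The handle, 16 mm wide and 14 high, runs from y = -17 to +66 mm, the 4 mm blade to y = -63; it balances at about y = +22 mm.
- cutter: Bystander: side cutter with teal handles, 131 x 33 x 11 mm, lying in front of the left case; origin at its underside's centre.
- transformer: Bystander: small transformer with a yellow winding, 33 x 58 x 34 mm, standing between the cases towards the robot; origin at its underside's centre.
- ipa_bottle: Bystander: clear bottle with a white cap, 58 mm across, 127 mm tall, standing between the cases towards the back; origin at its underside's centre.
There are look-alikes about, which are no part of the job. Leave any orange look-alike of the driver alone.

How it is judged:
By the outcome, as a careful person would: the job done as asked, in the order asked, and still so for the second after the job is handed in, with the robot touching nothing.
It also fails if it takes over 72 s, if anything falls off the work surface, if the arm or the gripper's body presses on something with over 40 N, if the wrist force passes 120 N, or if a joint passes its speed limit or range.

## Robot

A 6-joint arm with a two-finger parallel gripper is mounted at the origin on a cart in front of the work surface, level with it; the furniture and walls round the work are solid. World frame = base frame: x ahead of the robot, y to its left, z up, the work surface at z = 0. Lengths are in m, angles in rad, forces in N, time in s.
With the tool pointing down it reaches from about 0.25 to 0.775 m from the base axis. Payload 4 kg.
Tool frame: the origin (TCP) lies at the very end of the fingers, on their centre line; the grasp point (between the pads) lies 19 mm behind it; z points along the fingers, y is the line along which they close (so a half turn about z gives the same grasp; the last joint's range is limited). The gripper opens to 94 mm and grips with 3 to 60 N. Pads are 16 mm wide; open, the fingers measure 119 mm over their backs; the gripper's body (75 mm by 177 mm) begins 78 mm behind the grasp point.
Start: joints at [-1.417, 0.087, 1.371, -0, 1.684, -0.103], TCP at [0.14, -0.532, 0.206] pointing down, gripper open.
Joint ranges: [-3.1, 3.1], [-0.76, 2.03], [0.27, 2.55], [-1.08, 4.22], [0.17, 2.65], [-2.57, 2.57]. Speed limits (rad/s): [2.79, 2.79, 3.14, 3.14, 3.14, 3.14].

## Interface

Orientations are given as [roll, pitch, yaw] about the fixed x, y, z axes, in that order (R = Rz(yaw) Ry(pitch) Rx(roll)).
In Python, from bench import robot gives the robot as it stands. The module is installed in compiled form; this text tells all that it offers.
- The arm moves only by the tool move_arm, never from a script. Its argument "deltas" is one flat list of numbers, 7 for each row, row after row: the turn, a rotation vector about the tool's x, y, z in rad, then the shift along the tool's x, y, z in cm, then the closure, from -1 (fully open) to 1 (shut). A call has 1 to 8 rows; each row is the pose to reach, as a shift and turn from the pose commanded when the call began, along the tool's axes at that moment; what a row does not reach only later rows make up. A row lasts 1/10 s, in which the tool goes at most 50 mm and 8.59 degrees, less where a joint would pass 70% of its speed; a pose out of reach is approached as far as the arm can. A call with a gripper value outside its range is refused whole. The fingers move at their own pace and stop on an object; the grip force is fixed at half the most. Time passes only in rows, so rows that repeat a pose let the fingers close. It gives the time, the measured TCP pose, the force, the opening and the grip force at its end, in the units of the state.
- robot.get_obs(): the state, without advancing time (a new reading comes with each control period).
- robot.snapshot(name): name is "scene" or "top" or "wrist"; returns a dict with "image" (480x640x3 uint8, red, green, blue), "depth" (480x640 float32, m along the optical axis (not along the pixel's ray), 0 where there is no reading), "fov_y" (degrees; the focal length in pixels is half the picture's height over the tangent of half this angle, whatever the lens; pixels are square), "cx", "cy" (the principal point, pixels), "origin" and "orientation" of the camera in the world; the wrist camera has in their place "T_tool_cam" (4x4, takes a point from camera to tool coordinates, whose origin is the TCP and whose axes are the flange's). Camera axes: x right, y up, looking along -z (the intrinsics and any distortion apply to the point x, -y, -z); pixel columns grow to the right and rows downward; lengths in m; the calibration is good to about 2 mm. A picture is of the moment at which its call begins: read the wrist's pose just before it.
- robot.close_job(): hands the job in; it is judged then, once.
The state is a dict: "time": time; "joint_positions": joint angles; "qvel": joint speeds; "joint_torque": joint torques, N m; "tool_pos": TCP position; "ee_rot": TCP orientation; "wrist_force": force on the tool from outside, world axes, zero at the start; "wrist_torque": the same for the moment, N m; "width": finger opening in m; "finger_force": force on a finger pad.
Only numpy, scipy, OpenCV 4.12 (cv2) and the standard library are available. Lean on these libraries where they do the work, as an engineer would, in place of code of your own. Each camera call takes 0.05 s, during which the arm holds its last target. There are 200 camera calls.

## Working session

There is one attempt and no reset: what is moved stays moved. The work goes in short steps, Python scripts to look and compute and a tool call to move; the robot and the scene stay as the last step left them, time stands still between calls to the robot, and variables do not carry over. Pictures are saved under pics/ and viewed, at most 10 in all, crops included, and the job is handed in when it is done.

Besides the shell and the picture viewer there is one more tool, called by a JSON object that holds its "op" and its "data". move_arm: Moves the arm, as the interface text tells. Its arguments: {"type":"object","properties":{"deltas":{"type":"array","items":{"type":"number"}}},"required":["deltas"]}

```bash
mkdir -p pics
cat > h.py <<'E'
import numpy as np, cv2
from scipy.spatial.transform import Rotation as R
from bench import robot
def snap(n,save=None):
    o=robot.get_obs(); s=robot.snapshot(n)
    if n=="wrist":
        T=np.eye(4); r=o["ee_rot"]
        T[:3,:3]=R.from_euler('xyz',r).as_matrix() if np.size(r)==3 else np.array(r)
        T[:3,3]=o["tool_pos"]; T=T@np.array(s["T_tool_cam"])
    else:
        T=np.eye(4); q=np.array(s["orientation"])
        T[:3,:3]=q if q.shape==(3,3) else (R.from_euler('xyz',q).as_matrix() if q.size==3 else R.from_quat(q).as_matrix())
        T[:3,3]=s["origin"]
    s["T"]=T; s["f"]=240/np.tan(np.radians(s["fov_y"])/2)
    if save: cv2.imwrite(f"pics/{save}.png",s["image"][:,:,::-1])
    return s
def ray(s,u,v):
    d=np.array([(u-s["cx"])/s["f"],-(v-s["cy"])/s["f"],-1.]); return s["T"][:3,:3]@d
def onz(s,u,v,z):
    d=ray(s,u,v); o=s["T"][:3,3]; return o+d*(z-o[2])/d[2]
def dep(s,u,v):
    return s["T"][:3,3]+ray(s,u,v)*s["depth"][int(round(v)),int(round(u))]
def cloud(s):
    v,u=np.mgrid[0:480,0:640]; d=s["depth"]
    c=np.stack([(u-s["cx"])/s["f"]*d,-(v-s["cy"])/s["f"]*d,-d],-1)
    return c@s["T"][:3,:3].T+s["T"][:3,3]
E
python3 - <<'E'
from h import *
o=robot.get_obs(); print({k:np.round(v,3) for k,v in o.items()})
for n in("top","scene"):
    s=snap(n,n); print({k:v for k,v in s.items() if k not in("image","depth","T")})
E
```

```text
{'time': np.float64(0.0), 'joint_positions': array([-1.417,  0.088,  1.372, -0.   ,  1.684, -0.103]), 'qvel': array([ 0.002, -0.   ,  0.001,  0.   ,  0.001,  0.   ]), 'joint_torque': array([-0.0000e+00, -3.4019e+01, -3.0242e+01,  7.2000e-02,  3.3000e-02,
       -0.0000e+00]), 'tool_pos': array([ 0.14 , -0.531,  0.204]), 'ee_rot': array([-3.139, -0.   ,  0.257]), 'wrist_force': array([ 0.203, -0.121,  0.054]), 'wrist_torque': array([ 0.035, -0.012,  0.026]), 'finger_force': np.float64(0.0), 'width': np.float64(0.094)}
{'fov_y': 51.01990159220208, 'cx': 322.75311001187316, 'cy': 245.33749659490266, 'origin': array([0.43483516, 0.00348197, 1.06190139]), 'orientation': array([ 0.10667376, -0.00207933, -1.59957953]), 'f': np.float64(502.9456517052404)}
{'fov_y': 51.037748626889076, 'cx': 326.73133164783405, 'cy': 242.77833895227036, 'origin': array([-0.2013056 ,  0.65411352,  0.682119  ]), 'orientation': array([ 1.03813566,  0.02292516, -2.29406866]), 'f': np.float64(502.74418742037767)}
```

View pics/top.png

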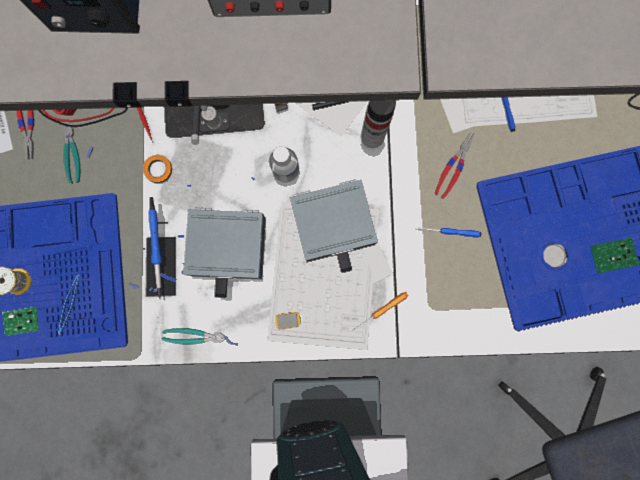

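View pics/scene.png

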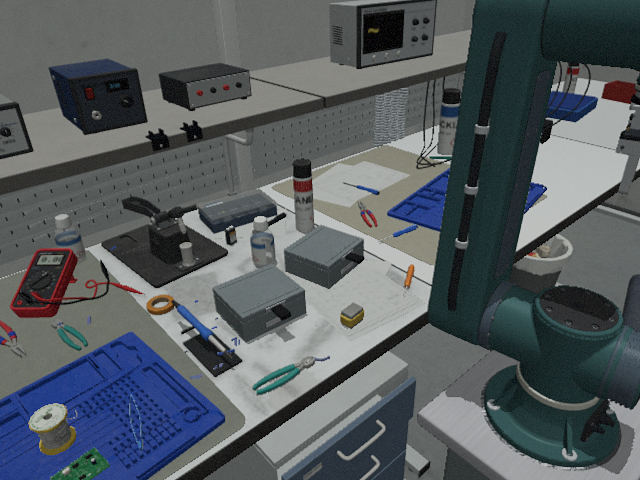

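The top view shows the left case at (225,243), its tab at (221,287), the right case at (334,220) and its tab at (345,262). Three things could be the driver:
- a blue screwdriver on the beige mat at (450,231)
- a blue one on the paper behind at (508,112)
- an orange one at (390,308)

The one at (450,231) fits, because it lies on the mat just right of the cases. I'll measure it and confirm with a crop.

Run:
```python
from h import *
s=snap("top"); P=cloud(s); z=P[...,2]
im=s["image"]; hsv=cv2.cvtColor(im,cv2.COLOR_RGB2HSV)
for nm,(u,v) in dict(L=(225,243),R=(334,220)).items():
    m=((abs(z-.066)<.009)&(s["depth"]>0)).astype(np.uint8)
    w=np.zeros_like(m); w[v-55:v+60,u-55:u+55]=1; m=m*w
    m=cv2.morphologyEx(m,cv2.MORPH_OPEN,np.ones((17,17)))
    ys,xs=np.nonzero(m); 
    c=max(cv2.findContours(m,0,1)[0],key=cv2.contourArea)
    pts=np.array([onz(s,*p[0],.066)[:2] for p in c],np.float32)
    r=cv2.minAreaRect(pts); bp=cv2.boxPoints(r); print(nm,"rect",np.round(r[0],4),np.round(r[1],4),r[2],np.median(z[m>0]))
    print(np.round(bp,3).tolist())
    # tab: dark
    t=((hsv[...,2]<60)).astype(np.uint8)*0
    t[v+25:v+62,u-40:u+40]=(hsv[v+25:v+62,u-40:u+40,2]<60)
    n,l,st,ce=cv2.connectedComponentsWithStats(t)
    for i in range(1,n):
        if st[i,4]>60:
            q=np.argwhere(l==i)[:,::-1]; pp=np.array([onz(s,*k,.061)[:2] for k in q],np.float32)
            rr=cv2.minAreaRect(pp); print(" tab",st[i],np.round(rr[0],4),np.round(rr[1],4),rr[2],"z",np.median(z[l==i]))
# driver
m=((hsv[...,0]>95)&(hsv[...,0]<125)&(hsv[...,1]>120)&(hsv[...,2]>90)).astype(np.uint8)
w=np.zeros_like(m); w[215:245,410:482]=1; q=np.argwhere(m*w)[:,::-1]
pp=np.array([onz(s,*k,.009)[:2] for k in q],np.float32); rr=cv2.minAreaRect(pp)
print("drv",np.round(rr[0],4),np.round(rr[1],4),rr[2],q.min(0),q.max(0),"z",np.median(z[(m*w)>0]))
vx=cv2.fitLine(pp,2,0,.01,.01).ravel(); print(vx, np.round(onz(s,417,228,.004),4))
for k in [(285,165),(376,125),(287,320),(270,95),(200,95),(380,95),(430,95),(420,50),(185,338)]: print(k,np.round(dep(s,*k),3))
c=cv2.resize(im[80:330,380:530],None,fx=2.4,fy=2.4,interpolation=cv2.INTER_CUBIC); cv2.imwrite("pics/drv.png",c[:,:,::-1])
```

```text
L rect [0.5513 0.2005] [0.1439 0.1302] 88.3718490600586 0.06466509976368784
[[0.48399999737739563, 0.12999999523162842], [0.6140000224113464, 0.12700000405311584], [0.6179999709129333, 0.2709999978542328], [0.4880000054836273, 0.27399998903274536]]
 tab [215 279  12  18 111] [0.4637 0.2032] [0.0217 0.0336] 88.35161590576172 z 0.05988508019411731
R rect [ 0.5918 -0.0235] [0.1341 0.1489] 11.396632194519043 0.0648658295841697
[[0.5109999775886536, 0.035999998450279236], [0.5410000085830688, -0.10999999940395355], [0.671999990940094, -0.08299999684095383], [0.6430000066757202, 0.06300000101327896]]
drv [ 0.568  -0.2936] [0.0828 0.0127] 82.18618774414062 [441 228] [480 236] z 0.012991818790353382
[ 0.12914814  0.9916253   0.5677682  -0.29389682] [ 0.5793 -0.2032  0.004 ]
(285, 165) [0.696 0.067 0.106]
(376, 125) [ 0.757 -0.108  0.146]
(287, 320) [0.395 0.075 0.033]
(270, 95) [0.728 0.069 0.367]
(200, 95) [0.73  0.169 0.369]
(380, 95) [ 0.727 -0.089  0.36 ]
(430, 95) [ 0.726 -0.163  0.356]
(420, 50) [ 0.976 -0.229  0.004]
(185, 338) [0.363 0.29  0.001]
```

View pics/drv.png

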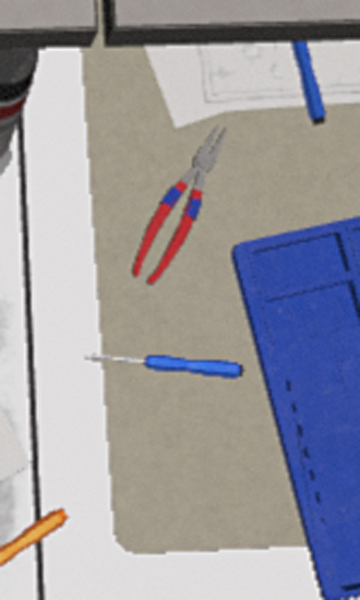

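The crop confirms it: the blue handle at crop (190,365) lies on the beige mat with its blade pointing left. The other blue one sits on the paper at (312,85), and the orange one is at bottom left. Now I'll move towards the left tab.

{"op": "move_arm", "data": {"deltas": [0,0,0.287,24,-30.5,0,-0.4,0,0,0.287,24,-30.5,0,-0.4,0,0,0.287,24,-30.5,0,-0.4,0,0,0.287,24,-30.5,0,-0.4,0,0,0.287,24,-30.5,0,-0.4,0,0,0.287,24,-30.5,0,-0.4,0,0,0.287,24,-30.5,0,-0.4,0,0,0.287,24,-30.5,0,-0.4]}}

```text
time: 0.95
tool_pos: [0.2946, -0.1736, 0.2054]
ee_rot: [-3.142, -0.001, -0.029]
wrist_force: [0.2, 0.5, 0.6]
width: 0.066
finger_force: 0.0
```

```bash
cat > to.py <<'E'
import sys
from h import *
# usage: to.py x y z yaw : deltas (tool axes) from the present pose to a tool-down pose
x,y,z,w=map(float,sys.argv[1:5]); o=robot.get_obs()
A=R.from_euler('xyz',o["ee_rot"]); B=R.from_euler('xyz',[np.pi,0,w])
print("now",np.round(o["tool_pos"],4),np.round(o["ee_rot"],3),"t",o["time"],"q6",np.round(o["joint_positions"][5],2))
print("turn",np.round((A.inv()*B).as_rotvec(),3),"cm",np.round(A.inv().apply(np.array([x,y,z])-o["tool_pos"])*100,2))
E
python3 to.py .459 .203 .16 -.03
```

```text
now [ 0.2946 -0.1736  0.2054] [-3.142e+00 -1.000e-03 -2.900e-02] t 0.95 q6 0.9
turn [-0.    -0.001  0.001] cm [ 15.32 -38.12   4.55]
```

{"op": "move_arm", "data": {"deltas": [0,0,0,14,-35,2,-0.4,0,0,0,14,-35,2,-0.4,0,0,0,14,-35,2,-0.4,0,0,0,14,-35,2,-0.4,0,0,0,14,-35,2,-0.4,0,0,0,14,-35,2,-0.4,0,0,0,14,-35,2,-0.4,0,0,0,14,-35,2,-0.4]}}

```text
time: 1.75
tool_pos: [0.445, 0.1729, 0.1845]
ee_rot: [-3.141, 0.001, -0.027]
wrist_force: [0.7, -0.5, -0.5]
width: 0.0656
finger_force: 0.0
```

{"op": "move_arm", "data": {"deltas": [0,0,0,1.3,-3.1,2.5,-0.4,0,0,0,1.3,-3.1,2.5,-0.4,0,0,0,1.3,-3.1,2.5,-0.4]}}

```text
time: 2.05
tool_pos: [0.458, 0.2002, 0.1591]
ee_rot: [3.14, 0.003, -0.029]
wrist_force: [-0.2, 0.1, -0.1]
width: 0.066
finger_force: 0.0
```

```bash
python3 to.py .459 .203 .043 -.03
python3 - <<'E'
from h import *
s=snap("wrist","w1"); hsv=cv2.cvtColor(s["image"],cv2.COLOR_RGB2HSV); P=cloud(s)
m=((abs(P[...,2]-.060)<.008)&(hsv[...,2]<70)&(s["depth"]>0)).astype(np.uint8)
n,l,st,ce=cv2.connectedComponentsWithStats(m)
for i in range(1,n):
    if st[i,4]>150:
        pp=P[l==i]; rr=cv2.minAreaRect(pp[:,:2].astype(np.float32)); print(st[i],np.round(rr[0],4),np.round(rr[1],4),rr[2],"z",np.median(pp[:,2]))
E
```

```text
now [0.458  0.2002 0.1591] [ 3.14e+00  3.00e-03 -2.90e-02] t 2.05 q6 1.9
turn [0.002 0.003 0.001] cm [ 0.13 -0.3  11.61]
[ 513    0   24  163 1274] [0.5728 0.0479] [0.1141 0.0028] 12.49669361114502 z 0.05727315143399406
[ 615  144   25   52 1147] [ 0.5097 -0.0385] [0.0366 0.0164] 12.24426555633545 z 0.06034906280457125
[ 300  211   29   46 1173] [0.4662 0.2043] [0.0222 0.0372] 85.21380615234375 z 0.060682143366348584
```

View pics/w1.png

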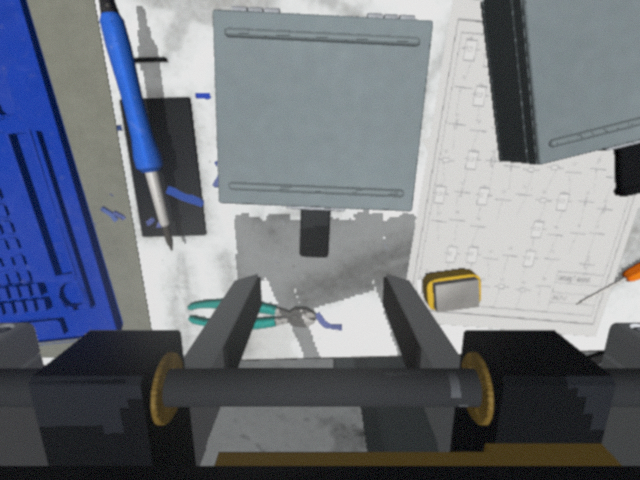

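The wrist view shows the left tab at (315,232), centre (0.466, 0.204), height 0.061 to its top face. That matches the expected grip point of about (0.460, 0.204). I'll go down and pinch it.

{"op": "move_arm", "data": {"deltas": [0,0,0,0.2,-0.4,4,-0.4,0,0,0,0.2,-0.4,8,-0.4,0,0,0,0.2,-0.4,11,-0.4,0,0,0,0.2,-0.4,11.7,-0.4,0,0,0,0.2,-0.4,11.7,1,0,0,0,0.2,-0.4,11.7,1,0,0,0,0.2,-0.4,11.7,1,0,0,0,0.2,-0.4,11.7,1]}}

```text
time: 2.9
tool_pos: [0.4622, 0.2044, 0.0455]
ee_rot: [-3.14, -0.004, -0.03]
wrist_force: [0.3, 0.7, 0.4]
width: 0.0372
finger_force: 0.0
```

{"op": "move_arm", "data": {"deltas": [0,0,0,0,0,0,1,0,0,0,0,0,0,1,0,0,0,0,0,0,1]}}

```text
time: 3.2
tool_pos: [0.4616, 0.206, 0.0444]
ee_rot: [-3.138, -0.002, -0.03]
wrist_force: [0.7, 6.1, 2.3]
width: 0.0236
finger_force: 30.2
```

{"op": "move_arm", "data": {"deltas": [0,0,0,0.17,0,-1.76,1,0,0,0,0.54,0,-3.5,1,0,0,0,1.1,0,-5.2,1,0,0,0,1.8,0,-6.8,1,0,0,0,2.75,0,-8.3,1,0,0,0,3.8,0,-9.7,1,0,0,0,5.0,0,-11.0,1,0,0,0,6.3,0,-12.1,1]}}

```text
time: 4.0
tool_pos: [0.5225, 0.2015, 0.1634]
ee_rot: [3.139, 0.005, -0.031]
wrist_force: [-0.1, -0.3, -3.7]
width: 0.0241
finger_force: 30.1
```

{"op": "move_arm", "data": {"deltas": [0,0,0,0,0,0,1,0,0,0,0,0,0,1,0,0,0,0,0,0,1]}}

```text
time: 4.3
tool_pos: [0.5231, 0.2015, 0.1637]
ee_rot: [3.14, 0.001, -0.03]
wrist_force: [-0.4, -1.7, 0.5]
width: 0.0236
finger_force: 29.9
```

```bash
cat > lid.py <<'E'
# lid angle from top-camera depth: argv hinge x y, case yaw
import sys
from h import *
cx,cy,w=map(float,sys.argv[1:4]); s=snap("top",sys.argv[4] if len(sys.argv)>4 else None); P=cloud(s)
d=P-np.array([cx,cy,0.]); a=d[...,0]*np.cos(w)+d[...,1]*np.sin(w); b=-d[...,0]*np.sin(w)+d[...,1]*np.cos(w)
m=(s["depth"]>0)&(abs(b)>.03)&(abs(b)<.068)&(a>-.062)&(a<.05)&(P[...,2]>.05)&(P[...,2]<.2)
p=np.polyfit(a[m],P[...,2][m],1); r=P[...,2][m]-np.polyval(p,a[m])
k=abs(r)<2*np.median(abs(r))+.003; p=np.polyfit(a[m][k],P[...,2][m][k],1)
print("n",m.sum(),"angle",np.round(np.arctan(-p[0]),3),"rms",np.round(np.std(r),4),"maxz",np.round(np.percentile(P[...,2][m],98),3))
E
python3 lid.py .5515 .2015 -.03
```

```text
n 181 angle 0.834 rms 0.0025 maxz 0.159
```

{"op": "move_arm", "data": {"deltas": [0,0,0,0,0,0,-0.4,0,0,0,0,0,0,-0.4,0,0,0,0,0,0,-0.4,0,0,0,-0.5,0,-2,-0.4,0,0,0,-1,0,-5,-0.4,0,0,0,-1.5,0,-8,-0.4,0,0,0,-2,0,-10,-0.4,0,0,0,-2,0,-10,-0.4]}}

```text
time: 5.15
tool_pos: [0.5052, 0.2035, 0.2689]
ee_rot: [-3.139, -0.008, -0.03]
wrist_force: [-0.1, 0.3, 0.2]
width: 0.0656
finger_force: 0.0
```

{"op": "move_arm", "data": {"deltas": [0,0,0,-9,5,0,-0.4,0,0,0,-9,5,0,-0.4,0,0,0,-9,5,0,-0.4,0,0,0,-9,5,0,-0.4,0,0,0,-9,5,0,-0.4,0,0,0,-9,5,0,-0.4,0,0,0,-9,5,0,-0.4,0,0,0,-9,5,0,-0.4]}}

```text
time: 5.95
tool_pos: [0.4131, 0.1558, 0.2642]
ee_rot: [3.141, 0.001, -0.03]
wrist_force: [-0.2, 0.3, 0.3]
width: 0.0655
finger_force: 0.0
```

{"op": "move_arm", "data": {"deltas": [0,0,0,0,0,0,-0.4,0,0,0,0,0,0,-0.4,0,0,0,0,0,0,-0.4,0,0,0,0,0,0,-0.4,0,0,0,0,0,0,-0.4,0,0,0,0,0,0,-0.4]}}

```text
time: 6.55
tool_pos: [0.4124, 0.1555, 0.2645]
ee_rot: [3.141, -0.0, -0.03]
wrist_force: [0.8, 0.5, -0.8]
width: 0.0658
finger_force: 0.0
```

```bash
python3 lid.py .5515 .2015 -.03; python3 to.py .502 -.042 .16 .21
```

```text
n 2043 angle 0.001 rms 0.0019 maxz 0.069
now [0.4124 0.1555 0.2645] [ 3.142 -0.    -0.03 ] t 6.6 q6 1.83
turn [ 0.   -0.   -0.24] cm [ 9.55 19.47 10.45]
```

The left lid fell shut, so that hinge is worn. Now the right case.

{"op": "move_arm", "data": {"deltas": [0,0,-0.24,9.5,19.5,10.4,-0.4,0,0,-0.24,9.5,19.5,10.4,-0.4,0,0,-0.24,9.5,19.5,10.4,-0.4,0,0,-0.24,9.5,19.5,10.4,-0.4,0,0,-0.24,9.5,19.5,10.4,-0.4,0,0,-0.24,9.5,19.5,10.4,-0.4,0,0,-0.24,9.5,19.5,10.4,-0.4,0,0,-0.24,9.5,19.5,10.4,-0.4]}}

```text
time: 7.4
tool_pos: [0.5017, -0.0415, 0.1614]
ee_rot: [3.141, -0.001, 0.211]
wrist_force: [0.5, -0.2, -0.1]
width: 0.0658
finger_force: 0.0
```

```bash
python3 - <<'E'
from h import *
s=snap("wrist","w2"); hsv=cv2.cvtColor(s["image"],cv2.COLOR_RGB2HSV); P=cloud(s)
m=((abs(P[...,2]-.060)<.008)&(hsv[...,2]<70)&(s["depth"]>0)).astype(np.uint8)
n,l,st,ce=cv2.connectedComponentsWithStats(m)
for i in range(1,n):
    if st[i,4]>150:
        pp=P[l==i]; rr=cv2.minAreaRect(pp[:,:2].astype(np.float32)); print(st[i],np.round(rr[0],4),np.round(rr[1],4),rr[2],"z",np.median(pp[:,2]))
        if abs(rr[0][0]-.508)<.03: c=np.array(rr[0]); g=c-.006*np.array([np.cos(.21),np.sin(.21)]); print("grip",g)
E
python3 to.py .502 -.042 .041 .21
```

```text
[ 108   48   31  172 1308] [0.549  0.1232] [0.0029 0.1295] 86.12953186035156 z 0.0575146738968145
[   0  198   33   49 1351] [0.4662 0.2025] [0.0231 0.0368] 85.56816101074219 z 0.06044636990467628
[ 311  211   27   44 1138] [ 0.5106 -0.0432] [0.0358 0.0207] 12.767508506774902 z 0.06062019233713181
grip [ 0.50472928 -0.04445845]
now [ 0.5018 -0.0412  0.1617] [ 3.141e+00 -2.000e-03  2.110e-01] t 7.45 q6 1.16
turn [ 0.001 -0.002  0.001] cm [-0.02  0.08 12.07]
```

{"op": "move_arm", "data": {"deltas": [0,0,0,0.1,0.3,4,-0.4,0,0,0,0.1,0.3,8,-0.4,0,0,0,0.1,0.3,11.5,-0.4,0,0,0,0.1,0.3,12,-0.4,0,0,0,0.1,0.3,12,1,0,0,0,0.1,0.3,12,1,0,0,0,0.1,0.3,12,1,0,0,0,0.1,0.3,12,1]}}

```text
time: 8.25
tool_pos: [0.5046, -0.0452, 0.0426]
ee_rot: [3.14, -0.004, 0.21]
wrist_force: [0.2, 0.2, -0.6]
width: 0.0377
finger_force: 0.0
```

{"op": "move_arm", "data": {"deltas": [0,0,0,0,0,0,1,0,0,0,0,0,0,1,0,0,0,0,0,0,1]}}

```text
time: 8.55
tool_pos: [0.5034, -0.0434, 0.0415]
ee_rot: [-3.139, -0.002, 0.21]
wrist_force: [-1.4, 5.5, 5.7]
width: 0.0235
finger_force: 30.0
```

{"op": "move_arm", "data": {"deltas": [0,0,0,0.17,0,-1.76,1,0,0,0,0.54,0,-3.5,1,0,0,0,1.1,0,-5.2,1,0,0,0,1.8,0,-6.8,1,0,0,0,2.75,0,-8.3,1,0,0,0,3.8,0,-9.7,1,0,0,0,5.0,0,-11.0,1,0,0,0,6.3,0,-12.1,1]}}

```text
time: 9.35
tool_pos: [0.5616, -0.0304, 0.1592]
ee_rot: [-3.137, 0.009, 0.21]
wrist_force: [-4.7, 2.9, -4.0]
width: 0.0238
finger_force: 30.0
```

{"op": "move_arm", "data": {"deltas": [0,0,0,0,0,0,1,0,0,0,0,0,0,1,0,0,0,0,0,0,1]}}

```text
time: 9.65
tool_pos: [0.5637, -0.0299, 0.1607]
ee_rot: [-3.137, 0.002, 0.211]
wrist_force: [-0.8, 4.4, 0.2]
width: 0.0237
finger_force: 30.0
```

```bash
python3 lid.py .592 -.0235 .21
```

```text
n 2 angle -1.394 rms 0.0 maxz 0.051
```

{"op": "move_arm", "data": {"deltas": [0,0,0,0,0,0,-0.4,0,0,0,0,0,0,-0.4,0,0,0,0,0,0,-0.4,0,0,0,-0.5,0,-2,-0.4,0,0,0,-1,0,-5,-0.4,0,0,0,-1.5,0,-8,-0.4,0,0,0,-2,0,-10,-0.4,0,0,0,-2,0,-10,-0.4]}}

```text
time: 10.5
tool_pos: [0.5465, -0.0368, 0.2659]
ee_rot: [3.138, -0.008, 0.209]
wrist_force: [-0.0, -0.7, 0.5]
width: 0.0659
finger_force: 0.0
```

{"op": "move_arm", "data": {"deltas": [0,0,0,-9,10,0,-0.4,0,0,0,-9,10,0,-0.4,0,0,0,-9,10,0,-0.4,0,0,0,-9,10,0,-0.4,0,0,0,-9,10,0,-0.4,0,0,0,-9,10,0,-0.4,0,0,0,-9,10,0,-0.4,0,0,0,-9,10,0,-0.4]}}

```text
time: 11.3
tool_pos: [0.4784, -0.1516, 0.2612]
ee_rot: [-3.141, 0.0, 0.212]
wrist_force: [0.4, 1.0, -0.7]
width: 0.0656
finger_force: 0.0
```

{"op": "move_arm", "data": {"deltas": [0,0,0,0,0,0,-0.4,0,0,0,0,0,0,-0.4,0,0,0,0,0,0,-0.4,0,0,0,0,0,0,-0.4,0,0,0,0,0,0,-0.4,0,0,0,0,0,0,-0.4]}}

```text
time: 11.9
tool_pos: [0.4779, -0.1526, 0.2615]
ee_rot: [3.141, -0.0, 0.21]
wrist_force: [-0.0, -0.5, 0.4]
width: 0.0662
finger_force: 0.0
```

```bash
python3 lid.py .592 -.0235 .21; python3 lid.py .5515 .2015 -.03;  python3 to.py .568 -.294 .14 1.441
```

```text
n 1279 angle 0.762 rms 0.0095 maxz 0.159
n 2132 angle 0.004 rms 0.0019 maxz 0.069
now [ 0.4779 -0.1526  0.2615] [3.142 0.    0.21 ] t 12.0 q6 0.94
turn [ 0.     0.    -1.231] cm [ 5.87 15.71 12.15]
```

The right lid holds. Now to the driver.

{"op": "move_arm", "data": {"deltas": [0,0,-1.19,5.9,15.7,6,-0.4,0,0,-1.19,5.9,15.7,6,-0.4,0,0,-1.19,5.9,15.7,6,-0.4,0,0,-1.19,5.9,15.7,6,-0.4,0,0,-1.19,5.9,15.7,6,-0.4,0,0,-1.19,5.9,15.7,6,-0.4,0,0,-1.19,5.9,15.7,6,-0.4,0,0,-1.19,5.9,15.7,6,-0.4]}}

```text
time: 12.8
tool_pos: [0.5684, -0.294, 0.2011]
ee_rot: [-3.141, -0.0, 1.405]
wrist_force: [-0.5, 0.1, -0.8]
width: 0.0658
finger_force: 0.0
```

{"op": "move_arm", "data": {"deltas": [0,0,-0.04,0,0,4,-0.4,0,0,-0.04,0,0,6,-0.4,0,0,-0.04,0,0,6,-0.4]}}

```text
time: 13.1
tool_pos: [0.5662, -0.2926, 0.1368]
ee_rot: [-3.134, -0.003, 1.44]
wrist_force: [-0.3, 0.5, -0.5]
width: 0.0659
finger_force: 0.0
```

```bash
cat > drv.py <<'E'
import sys
from h import *
s=snap("wrist",sys.argv[1]); hsv=cv2.cvtColor(s["image"],cv2.COLOR_RGB2HSV); P=cloud(s)
m=((hsv[...,0]>95)&(hsv[...,0]<125)&(hsv[...,1]>120)&(hsv[...,2]>60)).astype(np.uint8)
n,l,st,ce=cv2.connectedComponentsWithStats(m)
for i in range(1,n):
    if st[i,4]>300:
        q=np.argwhere(l==i)[:,::-1]; pp=np.array([onz(s,*k,.010)[:2] for k in q],np.float32)
        rr=cv2.minAreaRect(pp)
        if .05<max(rr[1])<.12 and min(rr[1])<.03:
            f=cv2.fitLine(pp,2,0,.01,.01).ravel()
            print(st[i],np.round(rr[0],4),np.round(rr[1],4),"axis angle",np.round(np.arctan2(f[1],f[0])%np.pi,3),"z",np.median(P[l==i][:,2]))
E
python3 drv.py w3; python3 to.py .568 -.294 .003 1.441
```

```text
[ 319  185   14   93 1147] [ 0.5697 -0.2925] [0.0834 0.0118] axis angle 1.446 z 0.014059637215255105
[572 308  68  29 831] [ 0.8198 -0.4123] [0.0613 0.0158] axis angle 0.175 z 0.013786393164445132
now [ 0.5674 -0.2932  0.1394] [-3.138e+00 -2.000e-03  1.440e+00] t 13.15 q6 -0.43
turn [-0.004 -0.002 -0.001] cm [-0.09  0.13 13.64]
```

View pics/w3.png

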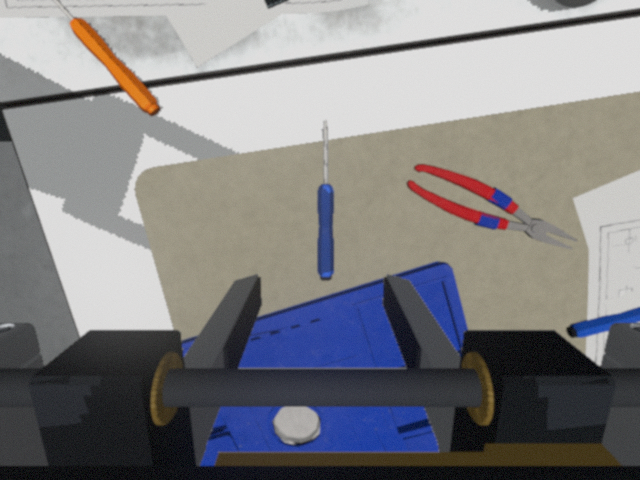

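The driver is at wrist (326,230), its handle centre at (0.5697, −0.2925) and its blade pointing at the cases. I'll go down and grip it there, near its balance point.

{"op": "move_arm", "data": {"deltas": [0,0,-0.005,0.1,0.2,4.5,0,0,0,-0.005,0.1,0.2,9,0,0,0,-0.005,0.1,0.2,11.5,0,0,0,-0.005,0.1,0.2,12.8,0,0,0,-0.005,0.1,0.2,13.2,0,0,0,-0.005,0.1,0.2,13.2,0]}}

```text
time: 13.75
tool_pos: [0.5716, -0.2939, 0.0112]
ee_rot: [3.139, 0.001, 1.445]
wrist_force: [0.1, -0.2, 0.7]
width: 0.0472
finger_force: 0.0
```

{"op": "move_arm", "data": {"deltas": [0,0,0,0,0,0,0,0,0,0,0,0,0,0]}}

```text
time: 13.95
tool_pos: [0.5718, -0.294, 0.0119]
ee_rot: [3.138, 0.002, 1.445]
wrist_force: [0.5, -0.8, -0.2]
width: 0.0471
finger_force: 0.0
```

{"op": "move_arm", "data": {"deltas": [0,0,0,0.1,-0.15,0.6,0,0,0,0,0.1,-0.15,0.6,0,0,0,0,0.1,-0.15,0.6,1,0,0,0,0.1,-0.15,0.6,1,0,0,0,0.1,-0.15,0.6,1,0,0,0,0.1,-0.15,0.6,1,0,0,0,0.1,-0.15,0.6,1,0,0,0,0.1,-0.15,0.6,1]}}

```text
time: 14.75
tool_pos: [0.5691, -0.2919, 0.0036]
ee_rot: [3.142, 0.0, 1.445]
wrist_force: [-0.9, -1.0, -0.1]
width: 0.0134
finger_force: 30.0
```

```bash
python3 to.py .55 .2 .25 1.54
```

```text
now [ 0.5691 -0.2919  0.0036] [3.142 0.    1.445] t 14.75 q6 -0.44
turn [ 0.     0.    -0.095] cm [ 48.56  -8.08 -24.65]
```

{"op": "move_arm", "data": {"deltas": [0,0,0,0,0,-3,1,0,0,0,0,0,-7,1,0,0,0,0,0,-12,1,0,0,0,1.9,-3.2,-15,1,0,0,0,3.8,-6.5,-18,1,0,0,0,5.7,-9.7,-21.5,1,0,0,0,7.6,-13,-24.5,1,0,0,0,7.6,-13,-24.5,1]}}

```text
time: 15.55
tool_pos: [0.4494, -0.1992, 0.2557]
ee_rot: [3.13, 0.004, 1.446]
wrist_force: [0.0, -0.2, 0.6]
width: 0.0136
finger_force: 30.0
```

{"op": "move_arm", "data": {"deltas": [0,0,-0.095,37.5,0.2,0,1,0,0,-0.095,37.5,0.2,0,1,0,0,-0.095,37.5,0.2,0,1,0,0,-0.095,37.5,0.2,0,1,0,0,-0.095,37.5,0.2,0,1,0,0,-0.095,37.5,0.2,0,1,0,0,-0.095,37.5,0.2,0,1,0,0,-0.095,37.5,0.2,0,1]}}

```text
time: 16.35
tool_pos: [0.4989, 0.1753, 0.2465]
ee_rot: [-3.139, -0.001, 1.543]
wrist_force: [1.2, -0.5, -0.5]
width: 0.0136
finger_force: 30.0
```

```bash
python3 to.py .5515 .177 .12 1.541
python3 - <<'E'
from h import *
s=snap("scene"); c=cv2.resize(s["image"][150:400,150:450],None,fx=2.4,fy=2.4); cv2.imwrite("pics/s2.png",c[:,:,::-1]); s=snap("wrist","w4")
E
```

```text
now [0.4989 0.1753 0.2465] [-3.139e+00 -1.000e-03  1.543e+00] t 16.35 q6 0.26
turn [-0.002 -0.001  0.002] cm [ 0.31  5.28 12.64]
```

View pics/s2.png

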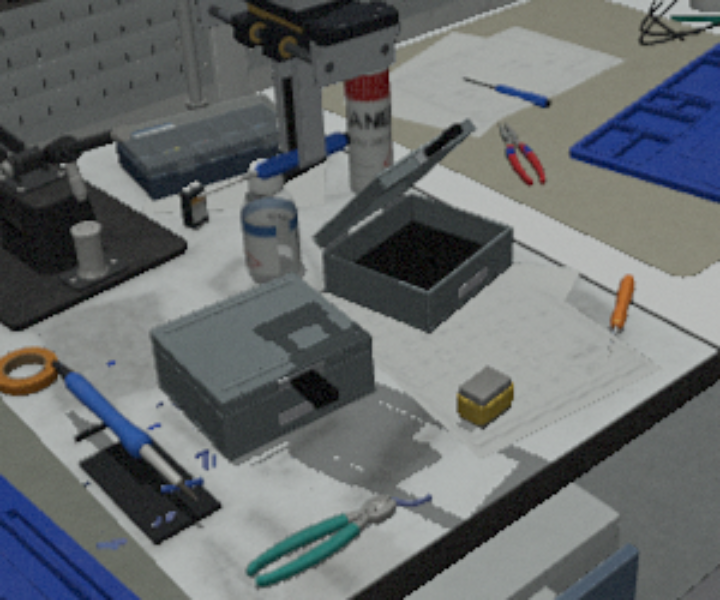

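View pics/w4.png

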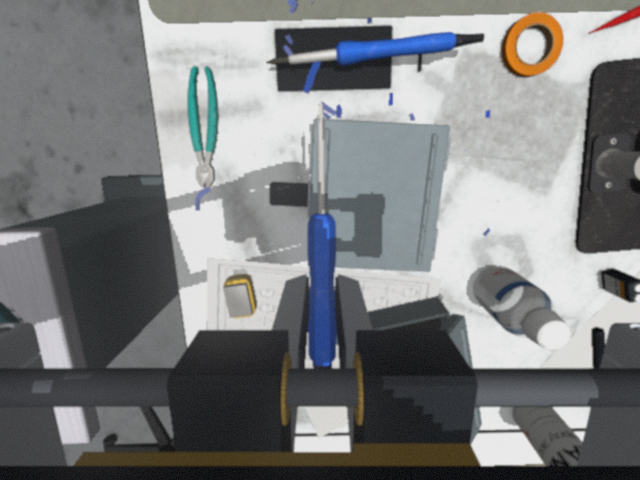

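The right lid stands half open at crop (395,180). The driver is held level, blade towards the left, and the left case is shut with its lid clear. I'll move over the lid and check the driver's tilt.

{"op": "move_arm", "data": {"deltas": [0,0,0,0.2,4.5,1,1,0,0,0,0.3,5.3,5,1,0,0,0,0.3,5.3,9,1,0,0,0,0.3,5.3,12.6,1,0,0,0,0.3,5.3,12.6,1,0,0,0,0.3,5.3,12.6,1]}}

```text
time: 17.05
tool_pos: [0.5518, 0.1718, 0.1219]
ee_rot: [-3.14, 0.001, 1.539]
wrist_force: [-0.3, -0.4, 0.7]
width: 0.0133
finger_force: 30.0
```

```bash
python3 to.py .5515 .177 .070 1.541
python3 - <<'E'
from h import *
s=snap("wrist"); P=cloud(s); o=robot.get_obs()["tool_pos"]
hsv=cv2.cvtColor(s["image"],cv2.COLOR_RGB2HSV)
m=(abs(P[...,0]-o[0])<.012)&(abs(P[...,2]-o[2]-.006)<.02)&(s["depth"]>0)
for a in np.arange(-.01,.1,.01):
    k=m&(abs(P[...,1]-o[1]-a)<.004)
    if k.sum(): print(round(a,2),k.sum(),np.round(np.median(P[k],0)-o,4),np.round(np.percentile(P[k][:,2],90)-o[2],4))
d=P-np.array([.5515,.2015,0]); k=(abs(d[...,0])<.06)&(abs(d[...,1])<.07)&(abs(P[...,2]-.066)<.012)&(s["depth"]>0)
print("lid z",np.median(P[k][:,2]),k.sum(),P[k].min(0),P[k].max(0))
E
```

```text
now [0.5518 0.1718 0.1219] [-3.140e+00  1.000e-03  1.539e+00] t 17.05 q6 0.24
turn [-0.002  0.001 -0.002] cm [ 0.52 -0.04  5.19]
-0.01 393 [-0.0002 -0.0097  0.0087] 0.0099
0.0 454 [-0.0002 -0.0001  0.0075] 0.0124
0.01 794 [-0.0009  0.0078  0.008 ] 0.0215
0.02 429 [0.0003 0.0202 0.0079] 0.0091
0.03 460 [0.0006 0.03   0.0077] 0.0089
0.04 344 [0.0009 0.039  0.0058] 0.0081
0.05 125 [0.0011 0.05   0.0033] 0.0042
0.06 134 [0.0014 0.0598 0.003 ] 0.0039
0.07 134 [0.0016 0.0701 0.003 ] 0.004
0.08 142 [0.002 0.08  0.003] 0.0039
0.09 92 [0.002  0.0888 0.0023] 0.0034
lid z 0.06556590467655198 31794 [0.49150543 0.13150913 0.06270198] [0.61149998 0.27149826 0.07001618]
```

{"op": "move_arm", "data": {"deltas": [0,0,0,0.5,0,2.5,1,0,0,0,0.5,0,4,1,0,0,0,0.5,0,4.6,1,0,0,0,0.5,0,4.6,1,0,0,0,0.5,0,4.6,1]}}

```text
time: 17.6
tool_pos: [0.5527, 0.178, 0.0776]
ee_rot: [3.14, -0.0, 1.54]
wrist_force: [0.7, -0.7, -0.6]
width: 0.0134
finger_force: 30.0
```

{"op": "move_arm", "data": {"deltas": [0,0,0,0,0,0.15,1,0,0,0,0,0,0.15,1]}}

```text
time: 17.8
tool_pos: [0.5525, 0.178, 0.0757]
ee_rot: [3.14, -0.0, 1.54]
wrist_force: [0.8, -0.2, -0.8]
width: 0.0137
finger_force: 30.0
```

{"op": "move_arm", "data": {"deltas": [0,0,0,0,0,0.15,1,0,0,0,0,0,0.15,1]}}

```text
time: 18.0
tool_pos: [0.552, 0.1779, 0.0734]
ee_rot: [-3.142, 0.0, 1.54]
wrist_force: [-0.3, -0.7, -1.1]
width: 0.0135
finger_force: 30.0
```

{"op": "move_arm", "data": {"deltas": [0,0,0,0,0,0.15,1,0,0,0,0,0,0.15,1]}}

```text
time: 18.2
tool_pos: [0.5518, 0.1779, 0.0716]
ee_rot: [-3.141, 0.0, 1.54]
wrist_force: [-1.0, -0.5, -0.3]
width: 0.0133
finger_force: 30.0
```

{"op": "move_arm", "data": {"deltas": [0,0,0,0,0,0.15,1,0,0,0,0,0,0.15,1]}}

```text
time: 18.4
tool_pos: [0.5519, 0.1779, 0.0701]
ee_rot: [-3.141, 0.0, 1.54]
wrist_force: [-0.6, -0.1, -0.7]
width: 0.0135
finger_force: 30.0
```

{"op": "move_arm", "data": {"deltas": [0,0,0,0,0,0.1,1,0,0,0,0,0,0.1,1]}}

```text
time: 18.6
tool_pos: [0.5519, 0.1779, 0.0693]
ee_rot: [-3.141, 0.0, 1.54]
wrist_force: [-0.9, -0.0, -0.8]
width: 0.0132
finger_force: 30.0
```

{"op": "move_arm", "data": {"deltas": [0,0,0,0,0,0.1,1,0,0,0,0,0,0.1,1]}}

```text
time: 18.8
tool_pos: [0.5519, 0.1779, 0.0683]
ee_rot: [-3.141, 0.0, 1.54]
wrist_force: [0.5, -0.4, 0.1]
width: 0.0131
finger_force: 30.0
```

{"op": "move_arm", "data": {"deltas": [0,0,0,0,0,0.1,1,0,0,0,0,0,0.1,1]}}

```text
time: 19.0
tool_pos: [0.552, 0.1779, 0.0674]
ee_rot: [3.142, 0.0, 1.54]
wrist_force: [0.1, -0.5, 0.5]
width: 0.0137
finger_force: 30.0
```

Run:
```python
from h import *
print({k:np.round(robot.get_obs()[k],4) for k in("tool_pos","wrist_force","time")})
s=snap("wrist"); P=cloud(s)
m=(abs(P[...,0]-.552)<.010)&(P[...,2]>.06)&(P[...,2]<.095)&(s["depth"]>0)
for y in (.17,.2,.21,.23,.25,.262):
    k=m&(abs(P[...,1]-y)<.004); print(y,np.round(np.percentile(P[k][:,2],[10,50,92,97]),4))
```

```text
{'tool_pos': array([0.552 , 0.1779, 0.0674]), 'wrist_force': array([ 0.1404, -0.4633,  0.4573]), 'time': np.float64(19.0)}
0.17 [0.0745 0.0781 0.0795 0.0834]
0.2 [0.0655 0.0765 0.0788 0.0791]
0.21 [0.0653 0.0761 0.0785 0.0789]
0.23 [0.0648 0.0657 0.0731 0.0736]
0.25 [0.0647 0.0657 0.073  0.0736]
0.262 [0.0647 0.0657 0.0728 0.0734]
```

{"op": "move_arm", "data": {"deltas": [0,0,0,0,0,0.08,1,0,0,0,0,0,0.08,1,0,0,0,0,0,0.08,1]}}

```text
time: 19.35
tool_pos: [0.5521, 0.178, 0.0674]
ee_rot: [3.141, 0.0, 1.54]
wrist_force: [-2.5, -0.2, 4.8]
width: 0.0132
finger_force: 30.0
```

{"op": "move_arm", "data": {"deltas": [0,0,0,0,0,0.08,1,0,0,0,0,0,0.08,1,0,0,0,0,0,0.08,1]}}

```text
time: 19.65
tool_pos: [0.5521, 0.178, 0.0673]
ee_rot: [3.141, -0.0, 1.54]
wrist_force: [-3.4, -1.2, 7.5]
width: 0.0133
finger_force: 30.0
```

Contact at about 5–7 N. I'll ease off, release, and rise straight up.

{"op": "move_arm", "data": {"deltas": [0,0,0,0,0,-0.08,1,0,0,0,0,0,-0.08,0.4,0,0,0,0,0,-0.08,0.4,0,0,0,0,0,-0.08,0.4,0,0,0,0,0,-0.08,0.4,0,0,0,0,0,-1,0.4,0,0,0,0,0,-3,0.4,0,0,0,0,0,-6,0.4]}}

```text
time: 20.45
tool_pos: [0.5504, 0.1777, 0.1245]
ee_rot: [-3.136, 0.001, 1.54]
wrist_force: [0.2, -0.3, -0.4]
width: 0.028
finger_force: 0.0
```

{"op": "move_arm", "data": {"deltas": [0,0,0,0,0,-4,0.4,0,0,0,0,0,-8,0.4,0,0,0,0,0,-12,0.4,0,0,0,0,-4,-14,0.4,0,0,0,0,-8,-14,0.4,0,0,0,0,-12,-14,0.4,0,0,0,0,-16,-14,0.4,0,0,0,0,-16,-14,0.4]}}

```text
time: 21.25
tool_pos: [0.3885, 0.1831, 0.2673]
ee_rot: [3.141, -0.001, 1.542]
wrist_force: [-0.2, 0.2, 0.8]
width: 0.0283
finger_force: 0.0
```

```bash
python3 - <<'E'
from h import *
s=snap("top"); i=s["image"][80:350,100:500]; cv2.imwrite("pics/end.png",cv2.resize(i,None,fx=2,fy=2,interpolation=cv2.INTER_CUBIC)[:,:,::-1])
P=cloud(s); hsv=cv2.cvtColor(s["image"],cv2.COLOR_RGB2HSV)
w=.21; d=P-np.array([.592,-.0235,0]); a=d[...,0]*np.cos(w)+d[...,1]*np.sin(w); b=-d[...,0]*np.sin(w)+d[...,1]*np.cos(w)
k=(abs(b)<.065)&(a>-.03)&(a<.045)&(P[...,2]>.09)&(P[...,2]<.18)
p=np.polyfit(a[k],P[...,2][k],1); print("R angle",np.arctan(-p[0]),k.sum())
print(np.round(robot.get_obs()["tool_pos"],3))
E
python3 lid.py .5515 .2015 -.03
```

```text
R angle 0.7493740005955066 2107
[0.391 0.183 0.267]
n 2052 angle 0.003 rms 0.0036 maxz 0.078
```

View pics/end.png

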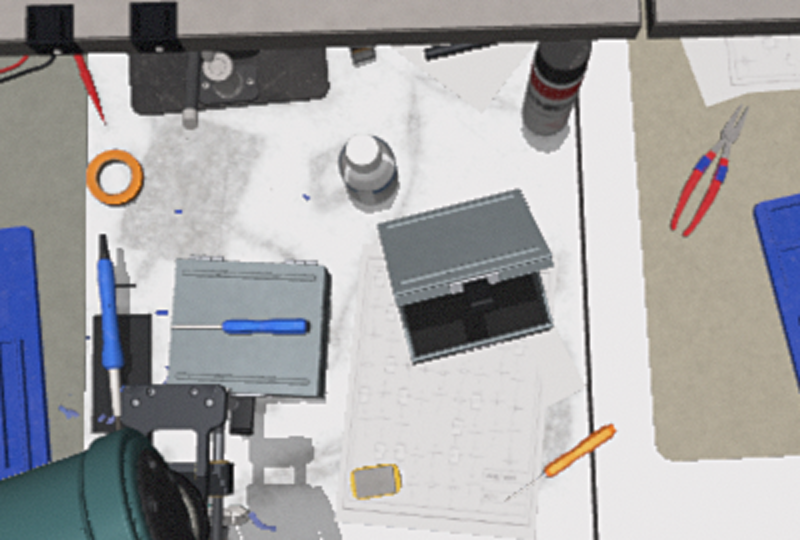

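The driver lies flat on the left lid between its beads, spanning about (172–308, 327). The right lid stands half open at (465,245), and the bystanders are where they were. One check of the right lid's angle from its edge height before I hand in.

Run:
```python
from h import *
for n in("top","scene"):
    s=snap(n); P=cloud(s); w=.21; h=np.array([.592,-.0235,0])+.069*np.array([np.cos(w),np.sin(w),0])
    d=P-h; a=d[...,0]*np.cos(w)+d[...,1]*np.sin(w); b=-d[...,0]*np.sin(w)+d[...,1]*np.cos(w); z=P[...,2]-.05
    k=(abs(b)<.06)&(abs(b)>.02)&(a>-.12)&(a<.03)&(z>.045)&(z<.14)&(s["depth"]>0)
    r=np.hypot(a,z)[k]; th=np.arctan2(z,-a)[k]-np.arcsin(np.clip(.016/r,0,1))
    print(n,k.sum(),"z98",np.percentile(z[k],[98,99.5])+.05,"theta by point",np.percentile(th[r>.08],[10,50,90]), "rmax",np.percentile(r,99))
```

```text
top 1331 z98 [0.15874831 0.16024812] theta by point [0.75673923 0.82624667 0.84251493] rmax 0.13603005847383923
scene 53 z98 [0.15773641 0.15901611] theta by point [0.73456497 0.75791424 0.83527758] rmax 0.13429412413915967
```

```bash
python3 -c "
from bench import robot
print(robot.close_job())"
```

```text
the job is handed in; nothing more can be done
None
```

I tested both hinges, left case first: the left one is worn (its lid fell shut) and now has the blue screwdriver from the mat lying on it; the right one is sound, its lid still standing open at about 0.83 rad, and the job is handed in.

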